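# Snap the bearing cap home on a raked projector

## Robot

A 6-joint arm with a two-finger parallel gripper is mounted at the origin on the work surface. World frame = base frame: x ahead of the robot, y to its left, z up, the work surface at z = 0. Lengths are in m, angles in rad, forces in N, time in s.
With the tool pointing down it reaches from about 0.4 to 0.825 m from the base axis. Payload 7 kg.
Tool frame: the origin (TCP) lies midway between the tips of the shut fingers; the grasp point (between the pads) lies 19 mm behind it; z points along the fingers, y is the line along which they close (so a half turn about z gives the same grasp; the last joint's range is limited). The gripper opens to 88 mm and grips with 3 to 60 N. Pads are 19 mm wide; open, the fingers measure 130 mm over their backs; the gripper's body (78 mm by 193 mm) begins 47 mm behind the grasp point.
Start: joints at [1.573, 0.359, 0.012, 0, -1.224, -0.288], TCP at [0.19, 0.648, 0.227] pointing down, gripper open.
Joint ranges: [-3.07, 3.07], [-1.43, 2.12], [-1.02, 1.25], [-3.03, 1.67], [-3.05, -0], [-3.03, 3.03]. Speed limits (rad/s): [2.39, 2.39, 3.01, 3.14, 3.14, 3.14].

## Interface

Orientations are given as a unit quaternion [w, x, y, z].
In Python, from plant import robot, monitor, eyes gives the robot as it stands. Calls block until the motion is done:
- robot.move_ptp(position, orientation): joint-space move of the TCP to a pose.
- robot.move_linear(position, rot=None, vel=0.15, force_limit=None): straight line of the TCP; rot=None keeps the orientation; vel is the mean speed in m/s. With force_limit (N) it stops when the force on the tool has changed by that much, and returns True; else False.
- robot.goto_joints(angles): joint-space move.
- robot.gripper_to(opening, squeeze=None): finger opening in m; squeeze is the grip in N (None keeps the last); returns when the fingers have stopped.
- robot.wait(seconds).
- robot.inverse_kinematics(position, orientation): joint angles nearest the present ones, or None.
- monitor.observe(): the state.
- eyes.capture(name): name is "scene" or "top"; returns a dict with "color" (420x560x3 uint8, red, green, blue), "camera_matrix" (3x3 intrinsics, pixels), "position" and "attitude" of the camera in the world. Camera axes: x right, y down, z forward; pixel columns grow to the right and rows downward; lengths in m; the calibration is good to about 2 mm. A picture is of the moment at which its call begins. There is no depth.
A pose or a line that the arm cannot do raises robot.PlanningError and nothing moves.
- robot.sign_off(): hands the job in; it is judged then, once.
The state is a dict: "t": time; "joint_positions": joint angles; "dq": joint speeds; "tau": joint torques, N m; "position": TCP position; "eef_rot": TCP orientation; "wrist_force": force on the tool from outside, world axes, zero at the start; "torque": the same for the moment, N m; "grip_width": finger opening in m; "grip_force": force on a finger pad.
Only numpy, scipy, OpenCV 4.12 (cv2) and the standard library are available. Lean on these libraries where they do the work, as an engineer would, in place of code of your own. Each camera call takes 0.05 s, during which the arm holds its last target. There are 200 camera calls.

## Task

The brass bearing cap on top of the raked green projector has only been started by hand. Take the wooden-handled seating driver, press its brass foot squarely on the cap, in line with the cap's own slanting axis, until the cap clicks fully home and sits flush all round, then stand the driver upright on its cork mat again and let go. Touch the cap with the driver only, and leave the pot, the sprocket wheel, the reel and the framing lever as they are.

Things in the scene. Friction and masses are not known exactly. Their poses are not given: they have to be found in the camera images.
- driver: seating driver, a loose hand tool of 0.24 to 0.39 kg standing upright: round brass foot 57 mm across, 14 mm thick, flat underneath; brass neck 26 mm across; round wooden handle 35 mm across from 42 to 112 mm above the underside; 119 mm tall. Origin: centre of the foot's underside; z up along the handle. Best gripped 80 to 88 mm above the underside, at any yaw
- mat: square cork mat 150 x 150 x 4 mm fixed on the shelf, on which the driver stands at first and at the end. Origin: centre of its underside; x and y along its sides, z up, its top 4 mm above the origin
- seat (a point): centre of the flat round top of the steel bearing boss (96 mm across, 70 mm bore, 16 mm high) on the projector's top plate. z is the cap's axis, pointing out of the machine; it leans 30 degrees from vertical to the stand's -x side, as the whole machine is raked. Nothing of the machine stands higher than the cap around this axis
- cap_top (a point): centre of the flat crown (62 mm across) of the brass snap-in cap; its flange is 84 mm across, 4 mm thick, the crown 4 mm above it. z points out along the cap's own axis. At the start the crown is about 19.5 mm above the seat (flange 11.5 mm proud of the boss); home, 8 mm above the seat, the flange on the boss all round
- cap: the same cap; origin: centre of the flange's underside, 8 mm below the crown; z as cap_top. It slides in the boss and cannot come out. Pressing it, the spring resistance rises to about 14 N, falls away after about 7 mm and pulls it down the last 4.5 mm. It can rock a few degrees; pressed aslant or off centre one side may stay up (then press that side)
- stand: iron stand bolted to the shelf, base 200 x 150 mm, carrying the projector. Origin: centre of its underside, x and y along the base, z up; the lens points to its -x side and down. The machine takes up about x -180 to +130 mm, y -115 to +140 mm, to 250 mm height; the seat lies at x -88, y 0, z 218 mm
- framing_knob (a point): centre of the 22 mm ball at the end of the brass framing lever, which sticks out 90 mm at the rear of the projector's lens side; it swings up and down stiffly: leave it
- pot: grey stoneware ink-pot 80 mm across, 60 mm high, 0.4 kg, just beyond the mat: leave it. Origin: centre of its underside
- sprocket: copper sprocket wheel 62 mm across, 36 mm high, lying flat by the projector: leave it. Origin: centre of its underside
- reel: ribbed aluminium film reel 200 mm across, 46 mm high, lying flat at the back: leave it. Origin: centre of its underside

How it is judged:
On the way, in this order (a step that is already met when the one before it is completed fails the run):
1. the driver presses on the cap, in line with its slanting axis (within 10 degrees) (contact force between driver and cap above 2 N and angle between the z axis of driver and the z axis of seat, either way round below 0.175 rad).
2. the cap is home: flush all round (z of cap_top in the frame of seat below 0.01 m and angle between the z axis of cap_top and the z axis of seat, either way round below 0.04 rad), for 0.1 s.
At the end, for the whole second after the job is handed in: the cap's crown is within 2 mm of its home height (8 mm above the seat) and square to the boss within 2.3 degrees; the driver stands upright (within 3.4 degrees) and at rest on the cork mat, its middle within 60 mm of the mat's middle along each side, released (all of step 2 and x of driver in the frame of mat between -0.06 and 0.06 m and y of driver in the frame of mat between -0.06 and 0.06 m and z of driver in the frame of mat below 0.008 m and angle between driver's own z axis and vertical below 0.06 rad and linear speed of driver below 0.02 m/s); the robot touches nothing.
It fails at once if the gripper or arm touches the cap (contact force between any of the fingers, the arm and cap above 1 N).
It fails at once if the pot, sprocket wheel or reel is moved by more than 20 mm (distance of any of pot, sprocket, reel from where it was at the start of the episode above 0.02 m).
It fails at once if the framing lever is moved by more than 10 mm (distance of framing_knob from where it was at the start of the episode above 0.01 m).
It also fails if it takes over 64 s, if anything falls off the work surface, if the arm or the gripper's body presses on something with over 40 N, if the wrist force passes 120 N, or if a joint passes its speed limit or range.

## Working session

There is one attempt and no reset: what is moved stays moved. The work goes in short steps, each a Python script; the robot and the scene stay as the last script left them, time stands still between calls to the robot, and variables do not carry over. Pictures are saved under pics/ and viewed, at most 10 in all, crops included, and the job is handed in when it is done.

```bash
ls; mkdir -p pics
python3 - <<'E'
from plant import robot, monitor, eyes
import cv2, numpy as np
for n in ("scene","top"):
    d=eyes.capture(n); cv2.imwrite(f"pics/{n}0.png",d["color"][:,:,::-1])
    print(n,d["camera_matrix"],d["position"],d["attitude"])
s=monitor.observe(); print(s)
E
```

```text
pics
scene [[419.32462382   0.         276.76417029]
 [  0.         419.32462382 203.75410267]
 [  0.           0.           1.        ]] [1.20287401 0.40051535 0.86133532] [-0.19663923  0.47842395  0.78431503 -0.34248134]
top [[424.94773463   0.         275.32953664]
 [  0.         424.94773463 208.82440208]
 [  0.           0.           1.        ]] [0.48993226 0.05291223 1.04480971] [-0.02419435  0.71110604 -0.70128818  0.04401954]
{'t': 0.1, 'joint_positions': array([ 1.57308956e+00,  3.59307480e-01,  1.11846682e-02, -3.20013632e-04,
       -1.22412888e+00, -2.88102144e-01]), 'dq': array([-0.00022687, -0.00089069,  0.00084833,  0.00074633, -0.00158034,
       -0.00116884]), 'tau': array([-1.33160742e-03, -5.84164596e+01,  2.93751848e+01,  7.01553851e+00,
        1.01739261e-02, -5.05938510e-05]), 'position': array([0.19020254, 0.64719581, 0.22573424]), 'eef_rot': array([ 7.41792121e-04,  9.89798491e-01, -1.42472439e-01, -4.35785587e-05]), 'wrist_force': array([ 0.25967252,  0.5649659 , -0.17157753]), 'torque': array([-0.01920479,  0.05574298,  0.00305227]), 'grip_force': 0.0, 'grip_width': 0.08796673797455869}
```

View pics/scene0.png

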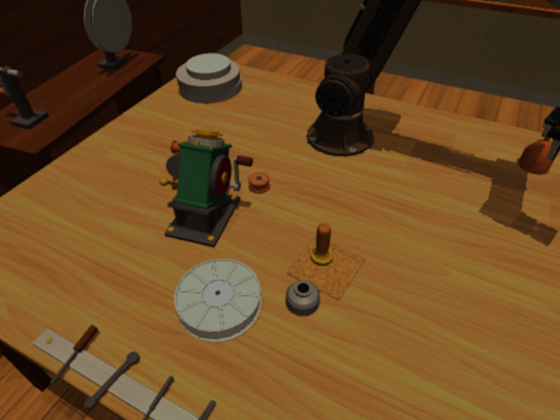

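View pics/top0.png

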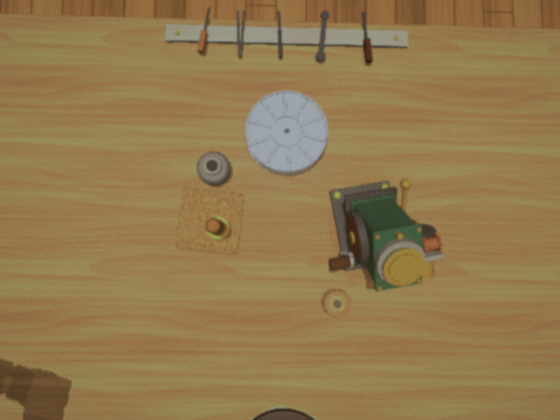

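The scene picture shows the projector at about (205,180), the driver at (322,245) on its mat and the pot at (303,297). In the top picture the cap is at about (405,265), the mat at (210,221) and the driver at (217,228). Next I'll enlarge both areas to pick pixels.

```bash
cat > h.py <<'E'
import cv2, numpy as np
from scipy.spatial.transform import Rotation as R
C={"scene":(419.32462382,276.76417029,203.75410267,[1.20287401,0.40051535,0.86133532],[-0.19663923,0.47842395,0.78431503,-0.34248134]),
"top":(424.94773463,275.32953664,208.82440208,[0.48993226,0.05291223,1.04480971],[-0.02419435,0.71110604,-0.70128818,0.04401954])}
def rot(q): return R.from_quat(q,scalar_first=True).as_matrix()
def proj(n,P):
    f,cx,cy,p,q=C[n]; c=(np.atleast_2d(P)-p)@rot(q)
    return c[:,:2]/c[:,2:]*f+[cx,cy]
def ray(n,uv):
    f,cx,cy,p,q=C[n]; d=rot(q)@[(uv[0]-cx)/f,(uv[1]-cy)/f,1]; return np.array(p),d/np.linalg.norm(d)
def onz(n,uv,z):
    p,d=ray(n,uv); return p+d*(z-p[2])/d[2]
def tri(a,b):  # scene px, top px -> point, gap
    p,d=ray("scene",a); q,e=ray("top",b)
    s=np.linalg.lstsq(np.c_[d,-e],q-p,rcond=None)[0]; A=p+s[0]*d; B=q+s[1]*e
    return (A+B)/2, np.linalg.norm(A-B)
E
python3 - <<'E'
from h import *
print(proj("scene",[0,0,0]),proj("top",[0,0,0]))
s=cv2.imread("pics/scene0.png");t=cv2.imread("pics/top0.png")
def crop(i,x,y,w,h,k):
    o=cv2.resize(i[y:y+h,x:x+w],None,fx=k,fy=k,interpolation=cv2.INTER_CUBIC); o=cv2.convertScaleAbs(o,alpha=1.5)
    for a in range(-x%10,w,10):
        cv2.line(o,(a*k,0),(a*k,4),(255,255,255),1); 
        if (x+a)%20==0: cv2.putText(o,str(x+a),(a*k-8,14),0,.35,(255,255,255),1)
    for a in range(-y%10,h,10):
        cv2.line(o,(0,a*k),(4,a*k),(255,255,255),1)
        if (y+a)%20==0: cv2.putText(o,str(y+a),(6,a*k+4),0,.35,(255,255,255),1)
    return o
cv2.imwrite("pics/c1.png",np.hstack([crop(s,155,120,100,130,4),crop(t,325,175,100,130,4)][:2]))
cv2.imwrite("pics/c2.png",np.hstack([crop(s,280,215,100,100,4),crop(t,165,145,100,120,4)[:400]]))
E
```

```text
[[338.71248807 136.80465983]] [[282.51390898 460.65319649]]
```

View pics/c1.png

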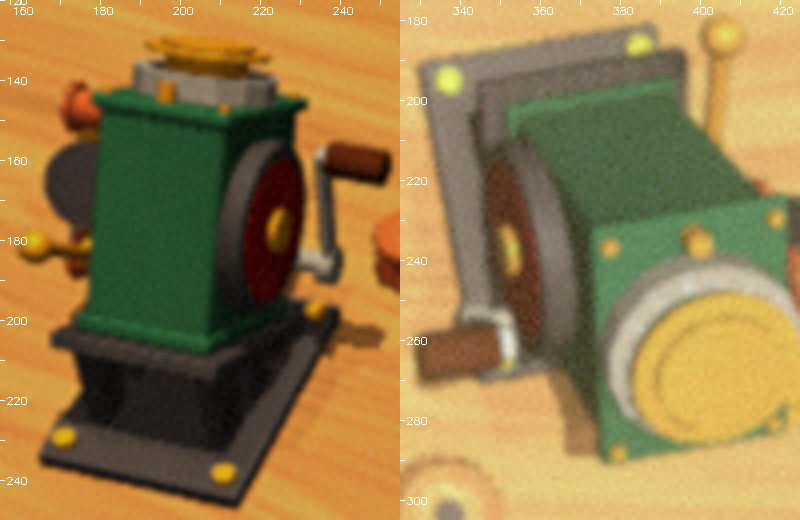

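View pics/c2.png

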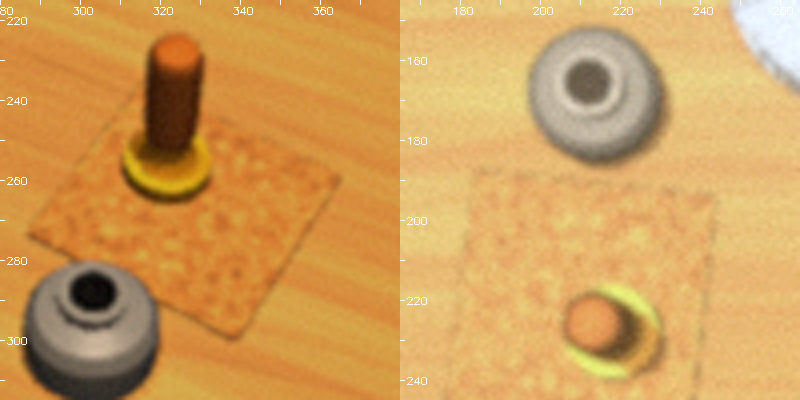

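The crops show these pixels:
- **Stand base corners, scene:** (165,236), (214,246), (239,200).
- **Stand base corners, top:** (330,191), (388,181).
- **Cap flange:** spans about (191,132) to (222,134) in scene. In top its left edge is 383, top 248 and bottom 286.
- **Mat corners and driver:** visible in both views. The handle top is at scene (324,228) and top (213,226).

I'll fit the poses from these.

```bash
cat > fit.py <<'E'
from h import *
from scipy.optimize import least_squares
def pose(v): return R.from_euler("z",v[2]).as_matrix()
# mat
M=np.array([[1,1],[1,-1],[-1,-1],[-1,1]])*.075
mp={"top":([183,187],[243.5,193.5],[238,254],[176.5,249]),"scene":([339,300],[287,273.5],None,[365,259])}
def res(v):
    r=[]
    for n,l in mp.items():
        for c,u in zip(M,l):
            if u: r+=list(proj(n,pose(v)@[*c,0]+[v[0],v[1],v[3]])[0]-u)
    return r
m=least_squares(res,[.46,.21,0,.004],loss="soft_l1"); print("mat x,y,yaw,ztop",m.x.round(4),np.round(res(m.x),1))
# driver
print("driver top",tri([324,227.8],[213,226]))
tf=np.linspace(0,2*np.pi,90); circ=lambda r,z:np.c_[r*np.cos(tf),r*np.sin(tf),0*tf+z]
def rd(v):
    P=circ(.0285,0)+[v[0],v[1],v[2]]; Q=circ(.0285,.014)+[v[0],v[1],v[2]]
    A=np.r_[proj("scene",P),proj("scene",Q)]; B=np.r_[proj("top",P),proj("top",Q)]
    T=[v[0],v[1],v[2]+.119]
    return [A[:,0].min()-310.8,A[:,0].max()-332.8,A[:,1].max()-265,B[:,0].max()-230.5,B[:,1].max()-239.5,B[:,1].min()-215.5,*(proj("scene",T)[0]-[324,227.8]),*(proj("top",T)[0]-[213,226])]
d=least_squares(rd,[.45,.2,.004],loss="soft_l1"); print("driver",d.x.round(4),np.round(rd(d.x),1))
# stand: base corners + cap flange mask extents
t=cv2.imread("pics/top0.png"); 
def rs(v):
    W=lambda P:np.asarray(P)@pose(v).T+[v[0],v[1],0]
    r=[]
    for n,c,u in (("top",(1,1),(329.8,191)),("top",(1,-1),(388,181)),("scene",(1,-1),(165,234)),("scene",(1,1),(214,245)),("scene",(-1,1),(239.5,198.5))):
        r+=list(proj(n,W([c[0]*.1,c[1]*.075,v[3]]))[0]-u)
    Ry=R.from_euler("y",-30,degrees=True).as_matrix()
    F=lambda r_,z:W(circ(r_,z)@Ry.T+[-.088,0,.218])
    B=proj("top",F(.042,.0155)); B=np.r_[B,proj("top",F(.042,.0115))]; S=proj("scene",F(.042,.0155))
    O=proj("top",F(.048,0))
    r+=[B[:,0].min()-383.2,B[:,1].max()-285.8,B[:,1].min()-247.8,S[:,0].min()-191,S[:,0].max()-222.5,S[:,1].max()-135.5,O[:,0].min()-376.8,O[:,1].min()-237.5]
    return r
s=least_squares(rs,[.46,-.17,.17,.01],loss="soft_l1"); print("stand",s.x.round(4),np.round(rs(s.x),1))
W=pose(s.x); seat=W@[-.088,0,.218]+[s.x[0],s.x[1],0]; ax=W@[-.5,0,3**.5/2]; print("seat",seat,"axis",ax)
# crown triangulation check + overlay
for n in ("scene","top"):
    i=cv2.imread(f"pics/{n}0.png"); k=4; x,y=(155,120) if n=="scene" else (355,215)
    o=cv2.resize(i[y:y+100,x:x+100],None,fx=k,fy=k,interpolation=cv2.INTER_CUBIC); o=cv2.convertScaleAbs(o,alpha=1.5)
    Q=R.from_euler("y",-30,degrees=True).as_matrix()
    for r_,z,c in ((.031,.0195,(255,0,0)),(.042,.0155,(0,0,255)),(.048,0,(255,255,0))):
        P=proj(n,(circ(r_,z)@Q.T)@W.T+seat); cv2.polylines(o,[np.int32((P-[x,y]+.5)*k)],True,c,1)
    if n=="scene": a=o
cv2.imwrite("pics/ov.png",np.hstack([a,o]))
E
python3 fit.py
```

```text
mat x,y,yaw,ztop [ 0.5589  0.1841 -0.0774  0.0028] [-0.4  0.8 -0.1 -0.  -0.6  0.4 -0.7 -0.2 -0.2  0.3 -2.   0.4 -0.8 -0.7]
driver top (array([0.5397311 , 0.16384098, 0.11761858]), np.float64(0.0027188575816726734))
driver [0.5408 0.164  0.0035] [-0.9 -0.6  1.8 -0.9  0.6  0.8 -0.6 -1.  -0.9 -0.4]
stand [ 0.5528 -0.1992  0.189   0.0104] [-1.  -0.2 -0.1 -0.5 -1.8  0.5 -0.6  0.9  0.2 -1.3 -1.3  0.6 -0.1 -0.7
 -0.5 -0.7  0.1  4.5]
seat [ 0.46641042 -0.21576606  0.218     ] axis [-0.49110032 -0.09391739  0.8660254 ]
```

View pics/ov.png

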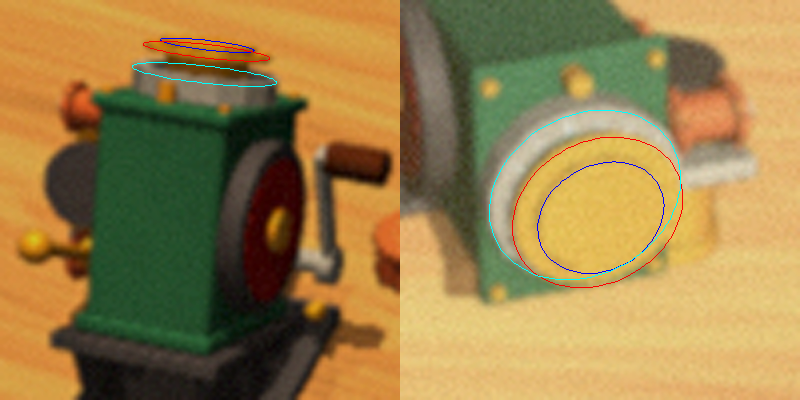

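Every residual is within about 1–2 px, roughly 2–4 mm. The mat top (3 mm), driver top (118 mm) and seat (218 mm) agree with the text, and the overlay sits on the cap in both views. Next I'll check reach, then grasp.

```bash
cat > g.py <<'E'
from plant import robot, monitor, eyes
from h import *
D=np.array([.5405,.164,.004]); SEAT=np.array([.4664,-.2158,.218]); AX=np.array([-.4911,-.0939,.8660]); AX/=np.linalg.norm(AX)
def q(z,y):
    y=y-z*(y@z); y/=np.linalg.norm(y); return R.from_matrix(np.c_[np.cross(y,z),y,z]).as_quat(scalar_first=True)
def qdown(a): return q(np.array([0,0,-1.]),np.array([np.cos(a),np.sin(a),0]))
def qcap(a):
    e1=np.array([AX[0],AX[1],0]); e1/=np.linalg.norm(e1); e2=np.cross([0,0,1],e1)
    return q(-AX,np.cos(a)*e1+np.sin(a)*e2)
E
python3 - <<'E'
from g import *
for k in range(-12,12,3):
    a=k*np.pi/12
    print(k*15,"pick",[None if (j:=robot.inverse_kinematics(D+[0,0,h],qdown(a))) is None else np.round(j,2) for h in (.065,.2)],
     "cap",[None if (j:=robot.inverse_kinematics(SEAT+AX*h,qcap(a))) is None else np.round(j,2) for h in (.072,.16)])
E
```

```text
-180 pick [array([ 0.64,  0.33, -0.43,  0.  , -0.81, -0.64]), array([ 0.64,  0.19, -0.27,  0.  , -1.11, -0.64])] cap [array([-0.27, -0.21, -0.48, -0.3 , -0.84, -2.53]), array([-0.34, -0.3 , -0.37, -0.29, -1.05, -2.52])]
-135 pick [array([ 0.64,  0.33, -0.43,  0.  , -0.81,  0.14]), array([ 0.64,  0.19, -0.27,  0.  , -1.11,  0.14])] cap [array([-0.27, -0.21, -0.48, -0.3 , -0.84, -1.68]), array([-0.34, -0.3 , -0.37, -0.29, -1.05, -1.67])]
-90 pick [array([ 0.64,  0.33, -0.43,  0.  , -0.81,  0.93]), array([ 0.64,  0.19, -0.27,  0.  , -1.11,  0.93])] cap [array([-0.27, -0.21, -0.48, -0.3 , -0.84, -0.96]), array([-0.34, -0.3 , -0.37, -0.29, -1.05, -0.95])]
-45 pick [array([ 0.64,  0.33, -0.43,  0.  , -0.81,  1.72]), array([ 0.64,  0.19, -0.27,  0.  , -1.11,  1.72])] cap [array([-0.27, -0.21, -0.48, -0.3 , -0.84, -0.25]), array([ 1.74, -1.39, -0.72,  0.63, -2.12, -2.04])]
0 pick [array([ 0.64,  0.33, -0.43,  0.  , -0.81,  2.5 ]), array([ 0.64,  0.19, -0.27,  0.  , -1.11,  2.5 ])] cap [array([-0.27, -0.21, -0.48, -0.3 , -0.84,  0.61]), array([ 1.74, -1.39, -0.72,  0.63, -2.12, -1.18])]
45 pick [array([ 0.64,  0.33, -0.43,  0.  , -0.81, -3.  ]), array([ 0.64,  0.19, -0.27,  0.  , -1.11, -3.  ])] cap [array([-0.27, -0.21, -0.48, -0.3 , -0.84,  1.47]), array([ 1.74, -1.39, -0.72,  0.63, -2.12, -0.32])]
90 pick [array([ 0.64,  0.33, -0.43,  0.  , -0.81, -2.21]), array([ 0.64,  0.19, -0.27,  0.  , -1.11, -2.21])] cap [array([-0.27, -0.21, -0.48, -0.3 , -0.84,  2.18]), array([ 1.74, -1.39, -0.72,  0.63, -2.12,  0.39])]
135 pick [array([ 0.64,  0.33, -0.43,  0.  , -0.81, -1.43]), array([ 0.64,  0.19, -0.27,  0.  , -1.11, -1.43])] cap [array([-0.27, -0.21, -0.48, -0.3 , -0.84,  2.89]), array([ 1.74, -1.39, -0.72,  0.63, -2.12,  1.1 ])]
```

Run:
```python
from g import *
qd=qdown(-np.pi/2)
robot.move_ptp(D+[0,0,.20],qd)
robot.move_linear(D+[0,0,.065],vel=.08,force_limit=15)
print(monitor.observe()["position"])
robot.gripper_to(.036-.002,squeeze=45); robot.wait(.2)
s=monitor.observe(); print(s["grip_width"],s["grip_force"],s["position"],s["wrist_force"])
robot.move_linear(D+[0,0,.33],vel=.12); robot.wait(.2)
s=monitor.observe(); print(s["t"],s["grip_width"],s["wrist_force"],s["torque"],s["position"])
for h in (.2,.15,.085):
    print(robot.inverse_kinematics(SEAT+AX*h,qcap(0)))
d={n:eyes.capture(n)["color"][:,:,::-1] for n in("scene","top")}
cv2.imwrite("pics/lift.png",np.hstack([cv2.convertScaleAbs(cv2.resize(i[100:340,a:a+200],(400,480)),alpha=1.4) for i,a in((d["scene"],220),(d["top"],120))]))
```

```text
[0.54075963 0.16418478 0.06947902]
0.03443534032974384 34.98554170131683 [0.54037304 0.16376195 0.0689697 ] [-0.0714885  -1.58677019  0.85759531]
7.8167 0.03427294881608554 [ 0.44074069 -0.20077981 -3.12753315] [0.02445986 0.05505533 0.00490106] [0.54046429 0.16395451 0.33377159]
[-0.37938826 -0.32984116 -0.31441054 -0.29920288 -1.15053438  0.63036197]
[-0.33140541 -0.29354256 -0.38867051 -0.29404483 -1.03080071  0.61507683]
[-0.27938029 -0.22683587 -0.46914701 -0.2984342  -0.87507475  0.607552  ]
```

View pics/lift.png

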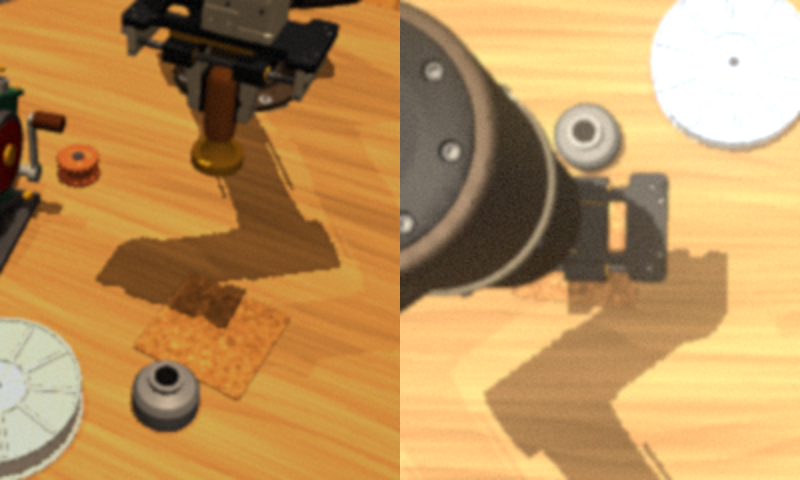

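The driver is held straight in the fingers at scene crop (218,120), it weighs about 3.1 N, and the pot is untouched. Next is the hover over the cap and a first contact.

```bash
cat >> g.py <<'E'
def st(l):
    s=monitor.observe(); p=s["position"]-SEAT; a=p@AX; f=s["wrist_force"]
    print(l,"t%.1f"%s["t"],"foot h %.4f lat %.4f"%(a-.065,np.linalg.norm(p-a*AX)),"F.ax %.1f"%(f@AX),"f",f.round(1),"M",s["torque"].round(2),"w %.4f"%s["grip_width"]); return s
E
python3 - <<'E'
from g import *
robot.gripper_to(.034,squeeze=60)
robot.move_ptp(SEAT+AX*.2,qcap(0))
robot.move_linear(SEAT+AX*.105,vel=.1); robot.wait(.3); st("hover")
d={n:eyes.capture(n)["color"][:,:,::-1] for n in("scene","top")}
cv2.imwrite("pics/hov.png",np.hstack([cv2.convertScaleAbs(cv2.resize(i[b:b+120,a:a+100],(400,480)),alpha=1.4) for i,a,b in((d["scene"],155,80),(d["top"],340,200))]))
print(robot.move_linear(SEAT+AX*.078,vel=.02,force_limit=5)); st("contact")
E
```

```text
hover t11.2 foot h 0.0404 lat 0.0002 F.ax -2.2 f [ 0.4 -0.2 -2.3] M [-0.33  2.29 -0.01] w 0.0344
True
contact t12.2 foot h 0.0188 lat 0.0005 F.ax 1.4 f [-0.3 -1.   1.3] M [-0.36  1.34 -0.14] w 0.0343
```

View pics/hov.png

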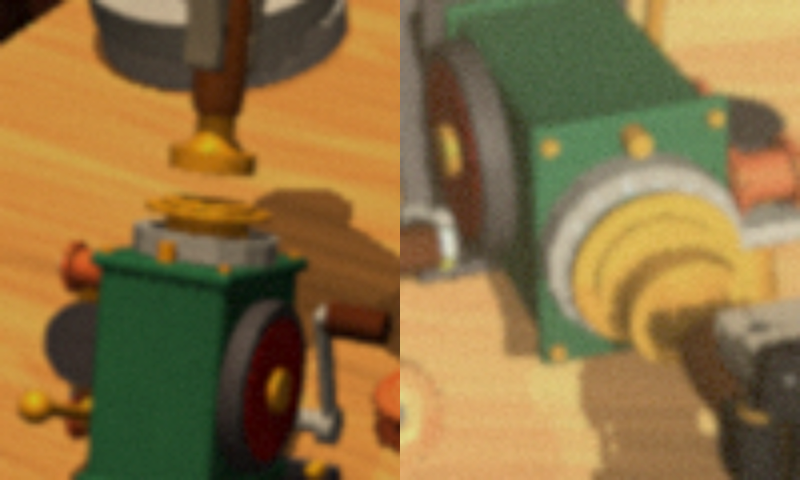

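The foot hovers in line with the cap's axis, at scene crop (212,155) over the cap at (208,208). Contact came at 18.8 mm against the expected 19.5 mm. I'll press it home.

Run:
```python
from g import *
for h in (.014,.011,.0085,.0065):
    print(robot.move_linear(SEAT+AX*(h+.065),vel=.02,force_limit=30)); st(h)
print(robot.move_linear(SEAT+AX*(.003+.065),vel=.01,force_limit=22)); robot.wait(.3); s=st("end")
```

```text
False
0.014 t12.6 foot h 0.0137 lat 0.0005 F.ax -2.5 f [ 0.5 -1.1 -2.7] M [-0.43  2.2  -0.04] w 0.0347
False
0.011 t12.9 foot h 0.0105 lat 0.0006 F.ax -2.8 f [ 0.1 -0.1 -3.2] M [-0.37  2.18  0.02] w 0.0347
False
0.0085 t13.2 foot h 0.0084 lat 0.0001 F.ax -2.0 f [ 0.1 -0.4 -2.3] M [-0.36  2.23  0.03] w 0.0346
False
0.0065 t13.4 foot h 0.0079 lat 0.0002 F.ax 13.7 f [-11.7   1.2   9.3] M [0.72 3.71 0.73] w 0.0347
True
end t14.0 foot h 0.0079 lat 0.0003 F.ax 6.7 f [-4.9  2.3  5.3] M [0.53 2.   0.53] w 0.0345
```

Odd: the force vanished early, yet the foot hit a hard stop at exactly the home height. I'll back off and look.

Run:
```python
from g import *
robot.move_linear(SEAT+AX*.105,vel=.08); robot.wait(.3); st("up")
d={n:eyes.capture(n)["color"][:,:,::-1] for n in("scene","top")}
cv2.imwrite("pics/hov2.png",np.hstack([cv2.convertScaleAbs(cv2.resize(i[b:b+120,a:a+100],(400,480)),alpha=1.4) for i,a,b in((d["scene"],155,80),(d["top"],340,200))]))
```

```text
up t14.9 foot h 0.0396 lat 0.0003 F.ax -2.1 f [ 0.1 -0.6 -2.5] M [-0.39  2.21 -0.01] w 0.0345
```

View pics/hov2.png

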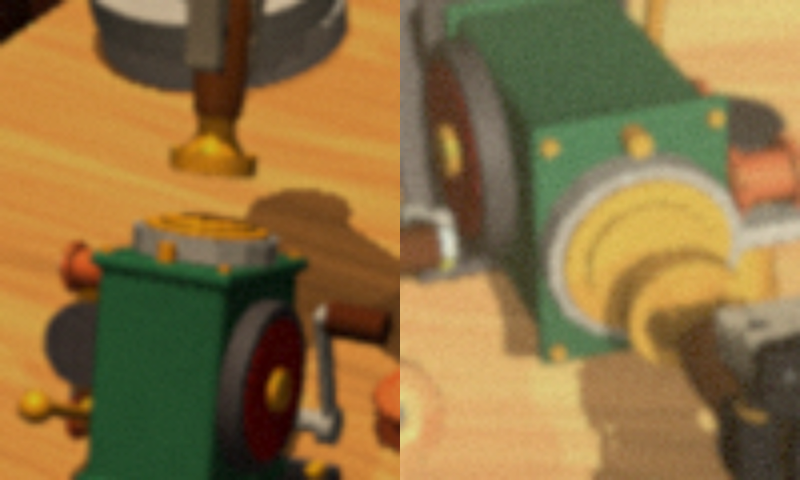

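The cap now sits down in the boss with an even steel ring all round it (top crop (648,245)), and the driver hasn't shifted in the grip. I'll return it to the mat.

Run:
```python
from g import *
qd=qdown(-np.pi/2)
robot.move_linear(SEAT+AX*.2,vel=.12)
robot.move_ptp(D+[0,0,.33],qd)
robot.move_linear(D+[0,0,.085],vel=.12)
print(robot.move_linear(D+[0,0,.063],vel=.02,force_limit=5)); s=monitor.observe(); print(s["position"],s["wrist_force"])
robot.wait(.3)
robot.gripper_to(.05); robot.gripper_to(.088); robot.wait(.2)
robot.move_linear(D+[0,0,.20],vel=.1)
robot.move_ptp([.35,.4,.3],qd); robot.wait(.5)
s=monitor.observe(); print(s["t"],s["wrist_force"])
d={n:eyes.capture(n)["color"][:,:,::-1] for n in("scene","top")}
o=[cv2.convertScaleAbs(cv2.resize(i[b:b+200,a:a+260],(390,300)),alpha=1.4) for i,a,b in((d["scene"],130,110),(d["top"],165,140))]
o2=[cv2.convertScaleAbs(cv2.resize(i[b:b+75,a:a+97],(390,300)),alpha=1.4) for i,a,b in((d["scene"],280,215),(d["top"],355,215))]
cv2.imwrite("pics/fin.png",np.vstack([np.hstack(o),np.hstack(o2)]))
```

```text
True
[0.54035203 0.16387544 0.06892873] [-0.67013    -0.75195366  4.25414295]
25.7417 [ 0.0157846  -0.40488963  0.20107797]
```

View pics/fin.png

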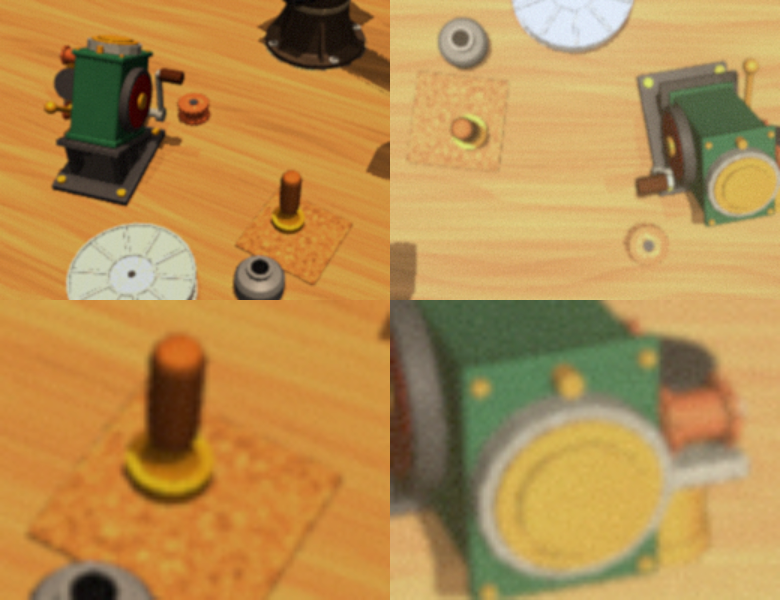

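The driver stands upright on its mat, the cap is flush and centred in the boss, and the other things are where they were.

```bash
python3 -c "
from plant import robot
print(robot.sign_off())"
```

```text
the job is handed in; nothing more can be done
None
```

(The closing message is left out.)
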